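# Paint caddy off its stand, held level over the mat

### The arm

A 6-joint arm with a two-finger parallel gripper is mounted at the origin on the work surface. World frame = base frame: x ahead of the robot, y to its left, z up, the work surface at z = 0. Lengths are in m, angles in rad, forces in N, time in s.
With the tool pointing down it reaches from about 0.325 to 0.775 m from the base axis. Payload 5.5 kg.
Tool frame: the origin (TCP) lies midway between the tips of the shut fingers; the grasp point (between the pads) lies 19 mm behind it (robot.pinch_z is the distance from the TCP to the grasp point, in m); z points along the fingers, y is the direction in which the jaws open and shut (so a half turn about z gives the same grasp; the last joint's range is limited). The gripper opens to 85 mm and grips with 20 to 120 N. Pads are 22 mm wide; open, the fingers measure 114 mm over their backs; the gripper's body (76 mm by 85 mm) begins 54 mm behind the grasp point. The pads swing forward as they close: fully open they stand 13 mm farther back than shut.
Start: joints at [1.191, 0.091, 1.231, -0, 1.82, -0.057], TCP at [0.19, 0.569, 0.231] pointing down, gripper open.
Joint ranges: [-2.87, 2.87], [-0.86, 2.18], [0.17, 2.46], [-1.51, 4.65], [0.06, 2.69], [-2.65, 2.65]. Speed limits (rad/s): [2.57, 2.57, 3.01, 3.14, 3.14, 3.14].

### API

Orientations are given as a unit quaternion [w, x, y, z].
In Python, from plant import robot gives the robot as it stands.
- The arm moves only by the shell command python3 -m creep 'ROWS' [OPENING]. ROWS is JSON, a list of rows, each a list of 2 entries, a list of its own where there are three numbers: the shift along the tool's x, y, z in units of 400 mm (1.0 is 400 mm), then the turn, a rotation vector about the tool's x, y, z in units of 45 degrees (1.0 is 45 degrees). In form: [[[x, y, z], [rx, ry, rz]], ...]. A call has exactly 10 rows; each row is the pose to reach, as a shift and turn from the pose commanded when the call began, along the tool's axes at that moment; what a row does not reach only later rows make up. A row lasts 1/10 s, in which the tool goes at most 50 mm and 8.59 degrees, less where a joint would pass 70% of its speed; a pose out of reach is approached as far as the arm can. A call with a number of a shift or a turn outside -1 to 1 is refused whole. A call with a gripper value outside its range is refused whole. OPENING is the opening, from 0 (shut) to 1 (fully open), set as the call begins (- or left out, the last holds). The fingers move at their own pace and stop on an object; the grip force is fixed at half the most. Time passes only in rows, so rows that repeat a pose let the fingers close, or fill a call up. It gives the time, the measured TCP pose, the force and the opening at its end, in the units of the state.
- robot.sense(): the state, without advancing time (a new reading comes with each control period).
- robot.snapshot(name): name is "side" or "top" or "wrist"; returns a dict with "image" (384x512x3 uint8, red, green, blue), "depth" (384x512 float32, m along the optical axis (not along the pixel's ray), 0 where there is no reading), "fx", "fy", "cx", "cy" (pixels), "position" and "orientation" of the camera in the world; the wrist camera has in their place "tool_from_camera" (4x4, takes a point from camera to tool coordinates, whose origin is the TCP and whose axes are the flange's). Camera axes: x right, y down, z forward; pixel columns grow to the right and rows downward; lengths in m; the calibration is good to about 2 mm. A picture is of the moment at which its call begins: read the wrist's pose just before it.
- robot.hand_in(): hands the job in, once; it reports no verdict.
The state is a dict: "time_s": time; "joints": joint angles; "joint_velocities": joint speeds; "joint_efforts": joint torques, N m; "tool_pos": TCP position; "ee_rot": TCP orientation; "wrist_force": force on the tool from outside, world axes, zero at the start; "wrist_torque": the same for the moment, N m; "gripper_width": opening from 0.0 (shut) to 1.0 (fully open).
Only numpy, scipy, OpenCV 4.12 (cv2) and the standard library are available. Lean on these libraries where they do the work, as an engineer would, in place of code of your own. Each camera call takes 0.05 s, during which the arm holds its last target.

### The job

Take the wooden paint caddy by its yellow handle, lift it up and off the two prongs of its stand, and carry it level, with its three paint jars in place, to the green mat. Hold it still and level over the middle of the mat, at least ten centimetres above it, so the painter can pick a colour: finish while holding it there, never set it down or drop it, and leave the brush pot, doll, wooden blank and dish where they stand.

Things in the scene. Friction and masses are not known exactly. Their poses are not given: they have to be found in the camera images.
- caddy: Wooden caddy, 0.33 to 0.61 kg with jars, rigid: tray 58 (x) x 150 (y) x 36 (z) mm, three bays along y, end boards (34 x 8 mm, y = +-71 mm, up to z = 141 mm) joined by a yellow handle. Origin: centre of the tray's underside; z up, y along the handle. Starts hanging 70 mm above the bench, handle resting on the stand's two prongs, 79 to 91 mm in front of the stand's origin; can rock a little.
- caddy_handle (a point): Centre of the yellow handle board, 128 mm above the tray's underside. The board is 14 mm thick (caddy x, flat faces to pinch), 134 mm long (caddy y), 26 mm high (z 115 to 141 mm). Jar tops are 63 mm below its underside. Its middle 70 mm is free between the prongs.
- stand: Fixed dark wooden stand. Origin: on the bench under the front face of its upright frame; x points to its back, y to its left, z up. Base x -130 to +40 mm, 180 mm wide, 18 mm high; upright frame x 0 to 18 mm (two posts and a crossbar 130 mm wide), 200 mm high. Two steel prongs stick out of the crossbar along -x.
- stand_prongs (a point): Point midway between the upturned prong ends (stand x = -114, y = 0, z = 185 mm). Prongs: 8 mm thick, at stand y = +-46 mm, tops at z = 185 mm, ends turned up to z = 201 mm, reaching x = -118 mm. To come off, the handle must rise over the ends (16 mm; jars meet the prongs from below beyond 50 mm) and then move out along the stand's -x until the tray is clear in front.
- mat: Fixed square green mat 180 x 180 mm, 4 mm thick, on the bench; origin at the centre of its underside, z up.
- jar_red: Closed red paint jar, 36 mm across, 46 mm high, loose in the -y end bay of the caddy (a 42 x 46 mm space, floor 6 mm above the tray's underside). Origin: centre of its underside.
- jar_green: Closed green paint jar, 36 mm across, 46 mm high, loose in the middle bay of the caddy (a 42 x 46 mm space, floor 6 mm above the tray's underside). Origin: centre of its underside.
- jar_blue: Closed blue paint jar, 36 mm across, 46 mm high, loose in the +y end bay of the caddy (a 42 x 46 mm space, floor 6 mm above the tray's underside). Origin: centre of its underside.
- brush_pot: Bystander: blue ceramic pot of brushes, 72 mm across, 185 mm high with the brushes; origin at the centre of its underside.
- doll: Bystander: small red turned wooden doll, 44 mm across, 71 mm high; origin at the centre of its underside.
- blank: Bystander: octagonal pale wooden blank, 80 mm across, 32 mm high; origin at the centre of its underside.
- dish: Bystander: white ceramic dish, 90 mm across, 35 mm high; origin at the centre of its underside.
There are look-alikes about, which are no part of the job. Leave any orange or purple look-alike of the caddy alone.

How it is judged:
On the way:
1. the caddy is lifted up clear of the prongs in the gripper (height (world z) of caddy above 0.084 m and contact force between caddy and stand below 0.05 N and contact force between the fingers and caddy above 0.5 N), for 0.2 s.
At the end, for the whole second after the job is handed in: The gripper holds the caddy still (under 20 mm/s and 0.12 rad/s) and level (within 0.1 rad) over the mat (centres within 50 mm, seen from above), its underside more than 95 mm above the bench, touching neither stand nor bench, with all three jars standing in their bays (horizontal distance between caddy and mat below 0.05 m and height (world z) of caddy above 0.095 m and angle between caddy's own z axis and vertical below 0.1 rad and linear speed of caddy below 0.02 m/s and angular speed of caddy below 0.12 rad/s and contact force between the fingers and caddy above 0.5 N and contact force between caddy and stand below 0.05 N and z of each of jar_red, jar_green, jar_blue in the frame of caddy below 0.02 m and distance between each of jar_red, jar_green, jar_blue and caddy below 0.07 m); the arm keeps its last pose, push and grip.
It fails at once if the caddy is dropped or set down (height (world z) of caddy below 0.045 m).
It fails at once if the caddy is tipped more than about 25 degrees (angle between caddy's own z axis and vertical above 0.45 rad).
It fails at once if the brush pot, doll, blank or dish is moved more than 20 mm or knocked over (distance of any of brush_pot, doll, blank, dish from where it was at the start of the episode above 0.02 m or angle between any of brush_pot, doll, blank, dish's own z axis and vertical above 0.3 rad).
It also fails if it takes over 48 s, if anything falls off the work surface, if the arm or the gripper's body presses on something with over 40 N, if the wrist force passes 120 N, or if a joint passes its speed limit or range.

## Working session

There is one attempt and no reset: what is moved stays moved. The work goes in short steps, Python scripts to look and compute and a shell command to move; the robot and the scene stay as the last step left them, time stands still between calls to the robot, and variables do not carry over. Pictures are saved under pics/ and viewed, and the job is handed in when it is done.

```bash
mkdir -p pics; ls; python3 - <<'E'
from plant import robot
import cv2,numpy as np
print(robot.sense())
for n in("side","top","wrist"):
    s=robot.snapshot(n); cv2.imwrite(f"pics/{n}0.png",s["image"][:,:,::-1]); np.savez(f"pics/{n}0.npz",**s)
    print(n,{k:v for k,v in s.items() if k not in("image","depth")})
E
```

```text
pics
{'time_s': 0.0, 'joints': array([ 1.19129798e+00,  9.18340980e-02,  1.23188290e+00,  1.25521318e-05,
        1.81978678e+00, -5.67166541e-02]), 'joint_velocities': array([-0.00075495,  0.00085823,  0.00105948, -0.00172574, -0.00117573,
        0.00111482]), 'joint_efforts': array([-5.45238108e-04, -4.58739066e+01, -4.18021524e+01,  7.33077854e-06,
        1.16961898e-02, -7.73956259e-06]), 'tool_pos': array([0.19022718, 0.56875201, 0.23016737]), 'ee_rot': array([-2.12705907e-04,  1.60689540e-01,  9.87004538e-01, -9.31603855e-04]), 'wrist_force': array([-1.36909413, -0.09331735, -0.33307479]), 'wrist_torque': array([-0.02120209, -0.01902178, -0.00590752]), 'gripper_width': 1.0026192704338326}
side {'fx': 387.1419976088053, 'fy': 387.1419976088053, 'cx': 254.8381393750269, 'cy': 194.0045030041408, 'position': array([ 0.23062477, -0.85630879,  1.08408898]), 'orientation': array([-0.37319462,  0.91606556, -0.13431048,  0.05924832])}
top {'fx': 346.90574754903304, 'fy': 346.90574754903304, 'cx': 259.67217044485625, 'cy': 193.1743814628176, 'position': array([0.41324787, 0.02979287, 1.06639421]), 'orientation': array([ 0.02990697, -0.7019    ,  0.71015413, -0.04607686])}
wrist {'fx': 292.2544474621636, 'fy': 292.2544474621636, 'cx': 254.30796758918441, 'cy': 189.5527782916228, 'tool_from_camera': array([[ 3.27815458e-04, -9.60719121e-01, -2.77522365e-01,
         7.09641468e-02],
       [ 9.99999692e-01,  5.12807338e-04, -5.94000624e-04,
         8.38922219e-04],
       [ 7.12983262e-04, -2.77522085e-01,  9.60718993e-01,
        -1.41958437e-01],
       [ 0.00000000e+00,  0.00000000e+00,  0.00000000e+00,
         1.00000000e+00]])}
```

View pics/side0.png

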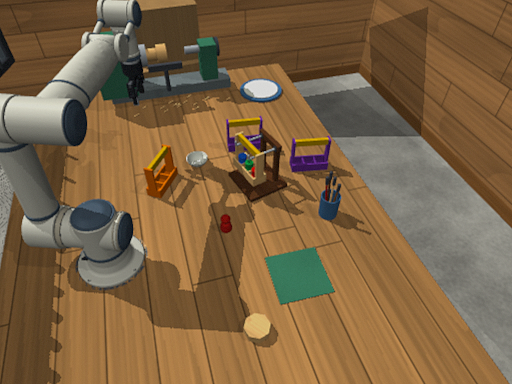

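View pics/top0.png

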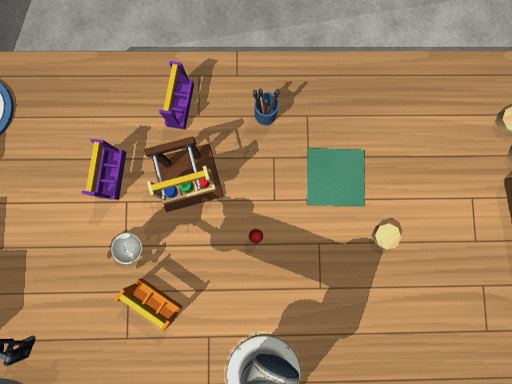

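View pics/wrist0.png

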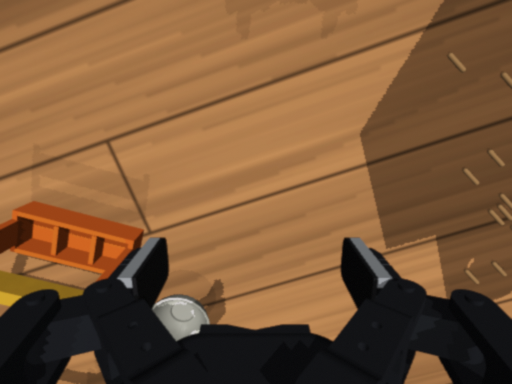

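Things with a yellow handle in the top view: the wooden caddy on the dark stand at (181,181), purple look-alikes at (96,168) and (176,88), and an orange one at (150,305). I choose the wooden caddy with jars at (181,181) and will check it in a crop while measuring.

```bash
cat > h.py <<'E'
import numpy as np,cv2
from scipy.spatial.transform import Rotation as R
def q(o): return R.from_quat(np.r_[o[1:],o[0]])
def cam(s,tp=None,tq=None):
    if "position" in s: return q(s["orientation"]).as_matrix(),np.array(s["position"])
    T=np.array(s["tool_from_camera"]); Rt=q(tq).as_matrix()
    return Rt@T[:3,:3], Rt@T[:3,3]+tp
def ray(s,uv,Rc):
    uv=np.atleast_2d(uv).astype(float)
    d=np.c_[(uv[:,0]-s["cx"])/s["fx"],(uv[:,1]-s["cy"])/s["fy"],np.ones(len(uv))]
    return d@Rc.T
def onplane(s,uv,z,c=None):
    Rc,p=c or cam(s); d=ray(s,uv,Rc); return p+d*((z-p[2])/d[:,2])[:,None]
def cloud(s,mask,c=None):
    Rc,p=c or cam(s); v,u=np.nonzero(mask&(s["depth"]>0)); d=ray(s,np.c_[u,v],Rc); return p+d*s["depth"][v,u][:,None], np.c_[u,v]
E
python3 - <<'E'
from h import *
for n,roi in(("top",(140,135,230,215)),("side",(215,110,300,205))):
    s=dict(np.load(f"pics/{n}0.npz")); im=s["image"]
    x0,y0,x1,y1=roi
    crop=im[y0:y1,x0:x1,::-1]; cv2.imwrite(f"pics/{n}crop.png",cv2.resize(crop,None,fx=6,fy=6))
    hsv=cv2.cvtColor(im,cv2.COLOR_RGB2HSV)
    m=cv2.inRange(hsv,(22,160,120),(32,255,255)); mm=np.zeros_like(m); mm[y0:y1,x0:x1]=m[y0:y1,x0:x1]
    if n=="side": mm[:130]=0
    nl,lab,st,ce=cv2.connectedComponentsWithStats(mm); k=1+np.argmax(st[1:,4]); print(n,st[k],ce[k])
    P,uv=cloud(s,lab==k)
    t=P[:,2]; print(len(P),np.percentile(t,[5,25,50,75,95]))
    Pt=P[t>np.percentile(t,30)]
    c=P.mean(0); u,sv,vt=np.linalg.svd(P-c); print("c",c,"dir",vt[0],"ext",np.ptp((P-c)@vt[0]))
    pl=onplane(s,uv,0.211); r=cv2.minAreaRect(pl[:,:2].astype(np.float32)); print("rect z.211",r)
    print(cv2.boxPoints(r))
    g=cv2.inRange(hsv,(70,90,50),(90,255,200)); 
    if n=="top":
        nl,lab,st,ce=cv2.connectedComponentsWithStats(g); k=1+np.argmax(st[1:,4]); print(st[k])
        v,u=np.nonzero(lab==k); pl=onplane(s,np.c_[u,v],.004); print("mat",cv2.minAreaRect(pl[:,:2].astype(np.float32)))
        for nm,uv,z in(("doll",(256,236),.03),("pot",(265,108),.1),("dish",(126,248),.02),("blank",(388,236),.03),("orange",(150,305),.05),("pur1",(106,170),.05),("pur2",(178,97),.05)): print(nm,onplane(s,[uv],z))
E
```

```text
top [152 170  53  21 344] [178.09883721 180.0755814 ]
342 [0.02034767 0.20910313 0.21016858 0.21126918 0.21302006]
c [0.54222654 0.21366835 0.19889001] dir [ 0.18651217  0.23614716 -0.95364969] ext 0.2253955061497782
rect z.211 ((0.5394996404647827, 0.2117447555065155), (0.018290668725967407, 0.13210494816303253), 15.747507095336914)
[[0.512771   0.27283606]
 [0.54862416 0.1456894 ]
 [0.5662283  0.15065345]
 [0.5303751  0.2778001 ]]
[ 307  148   58   58 3140]
mat ((0.577417254447937, -0.23242634534835815), (0.177186980843544, 0.17629936337471008), 87.74848937988281)
doll [[0.39737172 0.01786926 0.03      ]]
pot [[ 0.76399169 -0.01154364  0.1       ]]
dish [[0.36706664 0.40276719 0.02      ]]
blank [[ 0.39215158 -0.37684633  0.03      ]]
orange [[0.20789558 0.32024137 0.05      ]]
pur1 [[0.59608407 0.45677488 0.05      ]]
pur2 [[0.81775508 0.24892473 0.05      ]]
side [238 134  23  22 161] [248.41614907 145.06832298]
161 [0.19141054 0.20188477 0.20955498 0.21122842 0.21321515]
c [0.53775352 0.2118107  0.20358363] dir [-0.05373222 -0.92064945  0.38667484] ext 0.33636969847052683
rect z.211 ((0.5320245027542114, 0.21128305792808533), (0.02994668111205101, 0.13392981886863708), 15.47243881225586)
[[0.49972928 0.27182657]
 [0.5354583  0.14275052]
 [0.56431973 0.15073955]
 [0.5285907  0.2798156 ]]
```

View pics/topcrop.png

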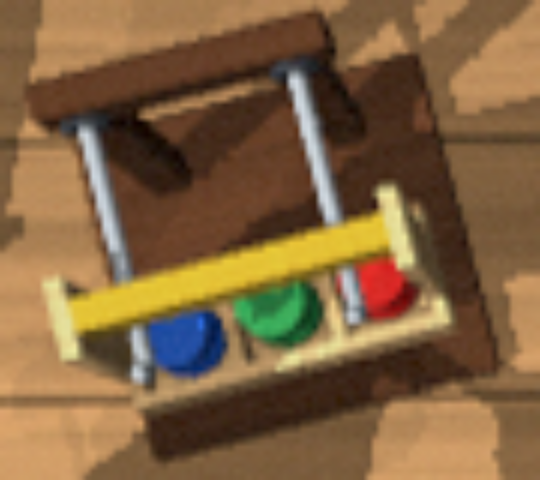

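View pics/sidecrop.png

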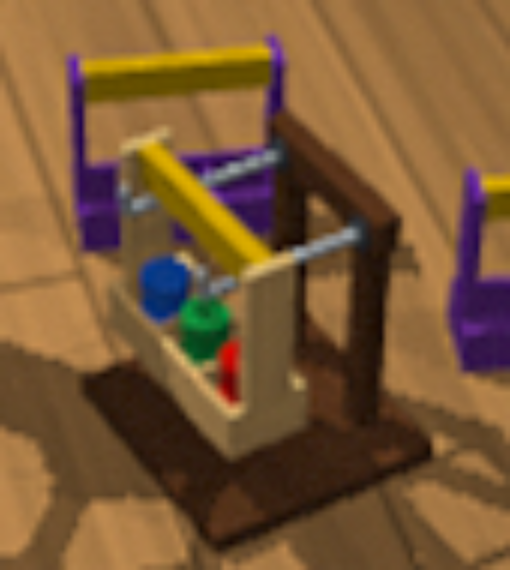

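Confirmed in the crops: the wooden caddy hangs on the two prongs with its blue, green and red jars, handle level. Next I work out the approach shift.

```bash
cat >> h.py <<'E'
def plan(target,yaw_y,halves=1):
    "target TCP; yaw_y: angle(rad) of tool y axis in world, tool down (either sign picked nearest)"
    from plant import robot
    st=robot.sense(); p=st["tool_pos"]; Rt=q(st["ee_rot"]).as_matrix()
    best=None
    for a in(yaw_y,yaw_y+np.pi):
        y=np.array([np.cos(a),np.sin(a),0]); z=np.array([0,0,-1.]); x=np.cross(y,z)
        rv=R.from_matrix(Rt.T@np.c_[x,y,z]).as_rotvec()
        if best is None or np.linalg.norm(rv)<np.linalg.norm(best): best=rv
    print("t",st["time_s"],"p",p.round(4),"j",st["joints"].round(3),"F",st["wrist_force"].round(2),"w",round(st["gripper_width"],3))
    print("tool axes\n",Rt.round(3)); print("shift units",(Rt.T@(np.array(target)-p)/.4).round(4),"turn units",(best/np.radians(45)).round(4))
E
python3 -c "
from h import *
plan([.541,.2123,.32],np.radians(15.74))"
```

```text
t 0.15 p [0.1902 0.5688 0.2304] j [ 1.191  0.092  1.232  0.     1.82  -0.057] F [ 0.04 -0.56  0.39] w 1.004
tool axes
 [[-0.948  0.317 -0.001]
 [ 0.317  0.948 -0.001]
 [ 0.    -0.002 -1.   ]]
shift units [-1.1143 -0.5675 -0.2233] turn units [-1.9000e-03  8.0000e-04  1.2393e+00]
```

```bash
python3 -m creep '[[[0,0,-0.1],[0,0,0]],[[-0.04,-0.02,-0.2],[0,0,0.08]],[[-0.12,-0.06,-0.22],[0,0,0.15]],[[-0.2,-0.1,-0.22],[0,0,0.23]],[[-0.28,-0.14,-0.22],[0,0,0.3]],[[-0.36,-0.18,-0.22],[0,0,0.4]],[[-0.44,-0.22,-0.22],[0,0,0.48]],[[-0.52,-0.26,-0.22],[0,0,0.56]],[[-0.58,-0.29,-0.22],[0,0,0.62]],[[-0.6,-0.3,-0.22],[0,0,0.64]]]' 1
python3 -c "
from h import *
plan([.541,.2123,.32],np.radians(15.74))"
```

```text
time_s: 1.15
tool_pos: [0.3814, 0.3773, 0.319]
ee_rot: [0.0, 0.403, 0.915, -0.0]
wrist_force: [-0.0, 0.3, -0.5]
gripper_width: 1.003
t 1.15 p [0.3814 0.3773 0.319 ] j [ 7.170e-01 -4.300e-02  1.210e+00 -1.000e-03  1.975e+00 -2.400e-02] F [-0.02  0.32 -0.55] w 1.003
tool axes
 [[-0.675  0.738 -0.   ]
 [ 0.738  0.675 -0.001]
 [-0.001 -0.001 -1.   ]]
shift units [-0.5736  0.0158 -0.0023] turn units [-5.000e-04  9.000e-04  5.938e-01]
```

```bash
python3 -m creep '[[[-0.06,0,0],[0,0,0.08]],[[-0.14,0,0],[0,0,0.16]],[[-0.23,0,0],[0,0,0.24]],[[-0.32,0.01,0],[0,0,0.32]],[[-0.4,0.01,0],[0,0,0.42]],[[-0.48,0.015,0],[0,0,0.5]],[[-0.54,0.016,0],[0,0,0.56]],[[-0.574,0.016,0],[0,0,0.594]],[[-0.574,0.016,0],[0,0,0.594]],[[-0.574,0.016,0],[0,0,0.594]]]' 1
python3 - <<'E'
from h import *
from plant import robot
plan([.541,.2123,.179],np.radians(15.74))
st=robot.sense(); s=robot.snapshot("wrist"); cv2.imwrite("pics/wrist1.png",s["image"][:,:,::-1])
c=cam(s,st["tool_pos"],st["ee_rot"])
hsv=cv2.cvtColor(s["image"],cv2.COLOR_RGB2HSV)
m=cv2.inRange(hsv,(22,150,100),(32,255,255))
nl,lab,stt,ce=cv2.connectedComponentsWithStats(m); k=1+np.argmax(stt[1:,4]); print(stt[k],ce[k])
P,uv=cloud(s,lab==k,c); print(np.percentile(P[:,2],[5,50,95]))
pl=onplane(s,uv,.211,c); r=cv2.minAreaRect(pl[:,:2].astype(np.float32)); print(r)
E
```

```text
time_s: 2.15
tool_pos: [0.5398, 0.2155, 0.3192]
ee_rot: [-0.0, 0.601, 0.799, 0.0]
wrist_force: [0.3, -0.9, 0.5]
gripper_width: 1.002
t 2.15 p [0.5398 0.2155 0.3192] j [3.210e-01 7.800e-02 1.088e+00 1.000e-03 1.977e+00 4.100e-02] F [ 0.31 -0.89  0.47] w 1.002
tool axes
 [[-0.277  0.961 -0.001]
 [ 0.961  0.277  0.001]
 [ 0.001 -0.    -1.   ]]
shift units [-0.0089  0.0007  0.3505] turn units [-0.0005 -0.0008  0.0074]
[ 246  115   18  144 2129] [254.12306247 185.05636449]
[0.20922215 0.21030472 0.21137493]
((0.5404540300369263, 0.212809756398201), (0.014690791256725788, 0.13252569735050201), 15.638086318969727)
```

View pics/wrist1.png

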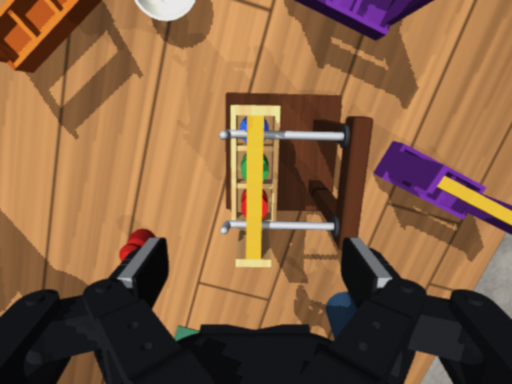

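The wrist view shows the yellow handle (column 255, rows 115–258) centred between the fingers, which fits the top view within 1 mm. I go down and close.

```bash
python3 -m creep '[[[-0.007,0,0.04],[0,0,0.007]],[[-0.007,0,0.09],[0,0,0.007]],[[-0.007,0,0.14],[0,0,0.007]],[[-0.007,0,0.19],[0,0,0.007]],[[-0.007,0,0.24],[0,0,0.007]],[[-0.007,0,0.28],[0,0,0.007]],[[-0.007,0,0.31],[0,0,0.007]],[[-0.007,0,0.335],[0,0,0.007]],[[-0.007,0,0.35],[0,0,0.007]],[[-0.007,0,0.35],[0,0,0.007]]]' 1
python3 -m creep '[[[0,0,0],[0,0,0]],[[0,0,0],[0,0,0]],[[0,0,0],[0,0,0]],[[0,0,0],[0,0,0]],[[0,0,0],[0,0,0]],[[0,0,0],[0,0,0]],[[0,0,0],[0,0,0]],[[0,0,0],[0,0,0]],[[0,0,0],[0,0,0]],[[0,0,0],[0,0,0]]]' 0
python3 - <<'E'
from h import *
from plant import robot
plan([.5405,.2128,.179],np.radians(15.64))
s=robot.snapshot("top"); a=s["image"][120:230,130:240,::-1]; b=robot.snapshot("side")["image"][100:210,200:310,::-1]
cv2.imwrite("pics/g2.png",cv2.resize(np.hstack([a,b]),None,fx=3.6,fy=3.6))
E
```

```text
time_s: 3.2
tool_pos: [0.5407, 0.2122, 0.1786]
ee_rot: [-0.0, 0.604, 0.797, -0.0]
wrist_force: [0.4, 0.2, -0.3]
gripper_width: 1.0
time_s: 4.2
tool_pos: [0.5412, 0.212, 0.1797]
ee_rot: [0.0, 0.604, 0.797, 0.0]
wrist_force: [-0.6, -0.8, 3.6]
gripper_width: 0.155
t 4.2 p [0.5412 0.212  0.1797] j [ 0.315  0.036  1.38  -0.     1.726  0.042] F [-0.61 -0.83  3.56] w 0.155
tool axes
 [[-0.27   0.963  0.001]
 [ 0.963  0.27   0.   ]
 [-0.     0.001 -1.   ]]
shift units [ 0.0024 -0.0011  0.0017] turn units [0.0008 0.0001 0.0004]
```

View pics/g2.png

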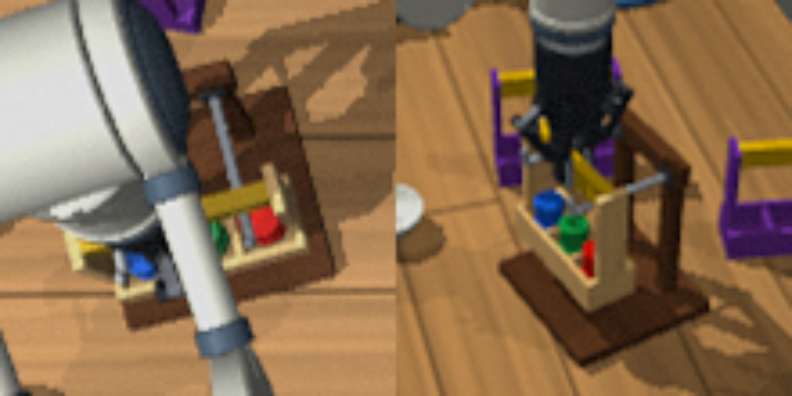

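The picture shows the fingers closed on the yellow handle near its middle; the opening of 13 mm matches the board. I lift 34 mm.

```bash
python3 -m creep '[[[0,0,-0.005],[0,0,0]],[[0,0,-0.015],[0,0,0]],[[0,0,-0.027],[0,0,0]],[[0,0,-0.04],[0,0,0]],[[0,0,-0.053],[0,0,0]],[[0,0,-0.066],[0,0,0]],[[0,0,-0.076],[0,0,0]],[[0,0,-0.082],[0,0,0]],[[0,0,-0.085],[0,0,0]],[[0,0,-0.085],[0,0,0]]]' 0
python3 - <<'E'
from h import *
from plant import robot
plan([.5405-.0963,.2128-.027,.213],np.radians(15.64))
b=robot.snapshot("side")["image"][90:210,190:320,::-1]
cv2.imwrite("pics/g3.png",cv2.resize(b,None,fx=4.5,fy=4.5))
E
```

```text
time_s: 5.3
tool_pos: [0.5411, 0.212, 0.2134]
ee_rot: [0.0, 0.604, 0.797, 0.0]
wrist_force: [0.6, -0.3, -2.9]
gripper_width: 0.152
t 5.3 p [0.5411 0.212  0.2134] j [0.315 0.037 1.319 0.    1.786 0.042] F [ 0.62 -0.3  -2.87] w 0.152
tool axes
 [[-0.27   0.963  0.   ]
 [ 0.963  0.27   0.   ]
 [ 0.     0.    -1.   ]]
shift units [ 0.0022 -0.2509  0.001 ] turn units [ 0.0002 -0.      0.0005]
```

View pics/g3.png

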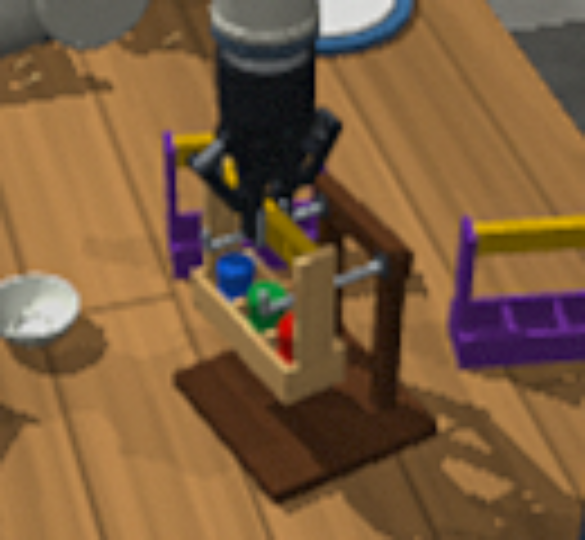

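The caddy hangs level above the prongs in the picture, with all three jars in place. I withdraw 104 mm along the stand's -x (tool -y).

```bash
python3 -m creep '[[[0,-0.006,0],[0,0,0]],[[0,-0.018,0],[0,0,0]],[[0,-0.034,0],[0,0,0]],[[0,-0.052,0],[0,0,0]],[[0,-0.07,0],[0,0,0]],[[0,-0.088,0],[0,0,0]],[[0,-0.104,0],[0,0,0]],[[0,-0.118,0],[0,0,0]],[[0,-0.127,0],[0,0,0]],[[0,-0.13,0],[0,0,0]]]' 0
python3 -m creep '[[[0,-0.006,0],[0,0,0]],[[0,-0.018,0],[0,0,0]],[[0,-0.034,0],[0,0,0]],[[0,-0.052,0],[0,0,0]],[[0,-0.07,0],[0,0,0]],[[0,-0.088,0],[0,0,0]],[[0,-0.104,0],[0,0,0]],[[0,-0.118,0],[0,0,0]],[[0,-0.127,0],[0,0,0]],[[0,-0.13,0],[0,0,0]]]' 0
python3 - <<'E'
from h import *
from plant import robot
plan([.577,-.232,.25],np.radians(15.64-45))
b=robot.snapshot("side")["image"][90:240,170:320,::-1]
cv2.imwrite("pics/g4.png",cv2.resize(b,None,fx=3.6,fy=3.6))
E
```

```text
time_s: 6.35
tool_pos: [0.4907, 0.1979, 0.2134]
ee_rot: [0.0, 0.604, 0.797, 0.0]
wrist_force: [1.0, -0.2, -4.5]
gripper_width: 0.155
time_s: 7.35
tool_pos: [0.4406, 0.1839, 0.2134]
ee_rot: [0.0, 0.604, 0.797, 0.0]
wrist_force: [-0.0, 0.2, -4.0]
gripper_width: 0.155
t 7.35 p [0.4406 0.1839 0.2134] j [ 0.324 -0.243  1.58   0.     1.804  0.051] F [-0.    0.2  -3.96] w 0.155
tool axes
 [[-0.27   0.963  0.   ]
 [ 0.963  0.27   0.   ]
 [ 0.     0.    -1.   ]]
shift units [-1.0931  0.0477 -0.0915] turn units [ 4.0000e-04 -2.0000e-04  1.0005e+00]
```

View pics/g4.png

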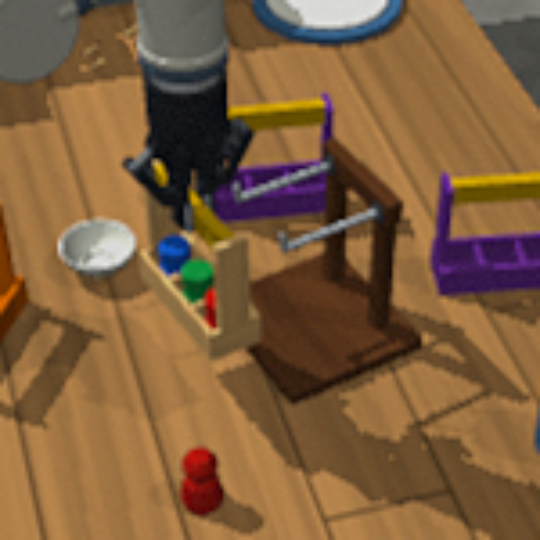

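The caddy is clear of the stand, level, with the jars in place. I carry it straight to the mat without turning: tool shift (-1.093, 0.048, -0.09) over three calls.

```bash
python3 -m creep '[[[-0.01,0,-0.005],[0,0,0]],[[-0.03,0,-0.015],[0,0,0]],[[-0.065,0,-0.03],[0,0,0]],[[-0.11,0.003,-0.045],[0,0,0]],[[-0.16,0.006,-0.06],[0,0,0]],[[-0.21,0.009,-0.07],[0,0,0]],[[-0.26,0.012,-0.08],[0,0,0]],[[-0.31,0.014,-0.085],[0,0,0]],[[-0.36,0.016,-0.09],[0,0,0]],[[-0.41,0.018,-0.09],[0,0,0]]]' 0
python3 -m creep '[[[-0.05,0.002,0],[0,0,0]],[[-0.1,0.004,0],[0,0,0]],[[-0.15,0.006,0],[0,0,0]],[[-0.2,0.008,0],[0,0,0]],[[-0.25,0.01,0],[0,0,0]],[[-0.3,0.013,0],[0,0,0]],[[-0.35,0.016,0],[0,0,0]],[[-0.39,0.018,0],[0,0,0]],[[-0.425,0.019,0],[0,0,0]],[[-0.45,0.02,0],[0,0,0]]]' 0
python3 -c "
from h import *
plan([.577,-.232,.25],np.radians(15.64))"
```

```text
time_s: 8.4
tool_pos: [0.4927, 0.0259, 0.2503]
ee_rot: [0.001, 0.605, 0.797, 0.0]
wrist_force: [0.3, -0.6, -4.2]
gripper_width: 0.154
time_s: 9.4
tool_pos: [0.5486, -0.1447, 0.2493]
ee_rot: [-0.0, 0.605, 0.797, -0.0]
wrist_force: [0.8, 0.0, -3.8]
gripper_width: 0.15
t 9.4 p [ 0.5486 -0.1447  0.2493] j [-0.318  0.007  1.285 -0.     1.849 -0.59 ] F [ 0.83  0.02 -3.84] w 0.15
tool axes
 [[-0.269  0.963 -0.   ]
 [ 0.963  0.269 -0.   ]
 [-0.    -0.    -1.   ]]
shift units [-0.2294  0.0097 -0.0018] turn units [-0.0003  0.     -0.0007]
```

```bash
python3 -m creep '[[[-0.02,0.001,0],[0,0,0]],[[-0.045,0.002,0],[0,0,0]],[[-0.075,0.003,0],[0,0,0]],[[-0.105,0.005,0],[0,0,0]],[[-0.135,0.006,0],[0,0,0]],[[-0.165,0.007,0],[0,0,0]],[[-0.19,0.008,0],[0,0,0]],[[-0.21,0.009,0],[0,0,0]],[[-0.223,0.01,0],[0,0,0]],[[-0.229,0.01,0],[0,0,0]]]' 0
python3 -m creep '[[[0,0,0],[0,0,0]],[[0,0,0],[0,0,0]],[[0,0,0],[0,0,0]],[[0,0,0],[0,0,0]],[[0,0,0],[0,0,0]],[[0,0,0],[0,0,0]],[[0,0,0],[0,0,0]],[[0,0,0],[0,0,0]],[[0,0,0],[0,0,0]],[[0,0,0],[0,0,0]]]' 0
python3 - <<'E'
from h import *
from plant import robot
plan([.577,-.232,.25],np.radians(15.64))
s=robot.snapshot("side");t=robot.snapshot("top")
np.savez("pics/side5.npz",**s);np.savez("pics/top5.npz",**t)
a=s["image"][150:350,200:360,::-1]; b=t["image"][90:290,250:450,::-1]
cv2.imwrite("pics/g5.png",cv2.resize(np.hstack([a,b]),None,fx=2.2,fy=2.2))
E
```

```text
time_s: 10.4
tool_pos: [0.5771, -0.2308, 0.2491]
ee_rot: [-0.0, 0.604, 0.797, -0.0]
wrist_force: [-0.1, 0.1, -3.0]
gripper_width: 0.153
time_s: 11.4
tool_pos: [0.577, -0.2303, 0.2493]
ee_rot: [-0.0, 0.604, 0.797, -0.0]
wrist_force: [0.9, -0.6, -3.6]
gripper_width: 0.155
t 11.4 p [ 0.577  -0.2303  0.2493] j [-0.435  0.154  1.131 -0.     1.857 -0.708] F [ 0.85 -0.58 -3.59] w 0.155
tool axes
 [[-0.27   0.963 -0.   ]
 [ 0.963  0.27  -0.   ]
 [-0.    -0.    -1.   ]]
shift units [-0.004  -0.0011 -0.0018] turn units [-0.      0.      0.0004]
```

View pics/g5.png

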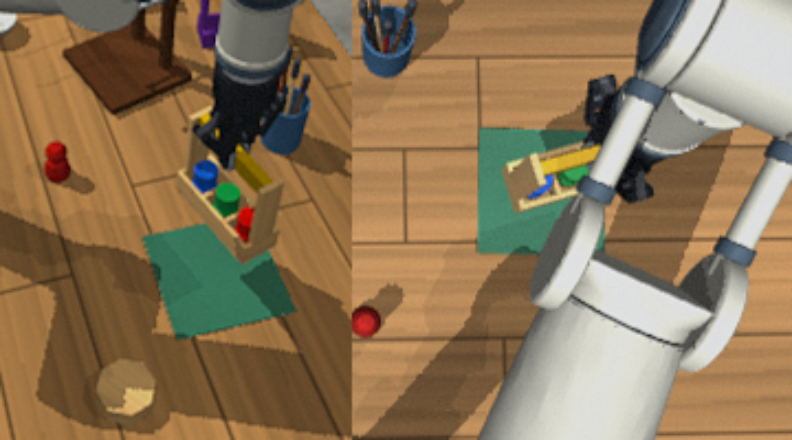

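The caddy is over the mat with all jars in. I check how level it is and its height from depth.

```bash
python3 - <<'E'
from h import *
s=dict(np.load("pics/side5.npz")); hsv=cv2.cvtColor(s["image"],cv2.COLOR_RGB2HSV)
reg=np.zeros((384,512),bool); reg[195:270,278:332]=1
m=(cv2.inRange(hsv,(22,160,90),(32,255,255))>0)&reg
P,uv=cloud(s,m); ok=(P[:,2]>.2)&(P[:,2]<.3); P=P[ok]; d=np.array([-.27,.963]); 
a=(P[:,:2]-[.577,-.232])@d
print("yellow n",len(P))
for lo in np.arange(-.075,.075,.025):
    k=(a>=lo)&(a<lo+.025)
    if k.sum()>2: print(round(lo,3),k.sum(),"top z",np.percentile(P[k,2],[50,90]).round(4),P[k,:2].mean(0).round(3))
lo=(cv2.inRange(hsv,(12,40,110),(30,150,255))>0)&reg
P,uv=cloud(s,lo); x=(P[:,:2]-[.577,-.232]); k=(np.abs(x@d)<.09)&(np.abs(x@[.963,.27])<.05)&(P[:,2]>.06)
print("wood z min/max",np.percentile(P[k,2],[0,2,98,100]).round(3))
a=x[k]@d
for q0 in np.arange(-.08,.08,.02):
    kk=(a>=q0)&(a<q0+.02)
    if kk.sum()>2: print(round(q0,2),kk.sum(),"minz",P[k][kk,2].min().round(3))
for nm,l,h in(("red",(0,150,80),(8,255,255)),("green",(60,120,50),(85,255,255)),("blue",(105,140,60),(125,255,255))):
    P,_=cloud(s,(cv2.inRange(hsv,l,h)>0)&reg); P=P[P[:,2]>.1]; print(nm,len(P),"top",np.percentile(P[:,2],90).round(3),P.mean(0).round(3))
t=dict(np.load("pics/top5.npz")); 
from plant import robot; print(robot.sense()["joint_velocities"].round(4))
E
```

```text
yellow n 173
-0.075 31 top z [0.2795 0.2822] [ 0.588 -0.287]
-0.05 67 top z [0.2784 0.2813] [ 0.582 -0.27 ]
-0.025 54 top z [0.2791 0.2821] [ 0.578 -0.247]
0.025 4 top z [0.2793 0.2809] [ 0.563 -0.2  ]
0.05 16 top z [0.2799 0.2819] [ 0.557 -0.172]
wood z min/max [0.139 0.143 0.282 0.367]
-0.08 143 minz 0.141
-0.06 42 minz 0.143
-0.04 65 minz 0.143
-0.02 74 minz 0.143
0.0 56 minz 0.14
0.02 72 minz 0.139
0.04 54 minz 0.14
0.06 130 minz 0.14
red 94 top 0.193 [ 0.581 -0.277  0.184]
green 135 top 0.193 [ 0.573 -0.235  0.185]
blue 121 top 0.193 [ 0.559 -0.191  0.186]
[0.0015 0.0005 0.002  0.0022 0.0005 0.0034]
```

```bash
python3 -c "
from plant import robot
print(robot.hand_in())"
```

```text
the job is handed in; nothing more can be done
None
```

I took the wooden caddy by its yellow handle, lifted it 34 mm and drew it 104 mm out along the stand's -x. I then carried it level to the green mat and handed the job in at about 11.5 s while holding it there. Handing in gave no verdict.

My last checks before that:
- **Position:** the TCP was 2 mm from the measured mat centre, and the caddy's underside was about 0.14 m above the bench.
- **Level and still:** the handle's top height varied by no more than 2 mm along its length, and the arm was at rest.
- **Jars:** all three tops stood at 0.193 m, about where they should be when seated in their bays.
- **Grip:** the fingers stayed closed at 13 mm on the handle.
- **Bystanders:** I saw no sign that any had moved. The doll, pot and blank stood upright in the last pictures; the dish was almost out of that last crop and I last saw it whole, undisturbed, before the carry. I did not measure their positions again at the end.

No check failed. The first handle position from the side camera was about 8 mm off the other two views because it also saw the handle's side face, so I used the wrist and top views, which agreed within 1 mm.

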